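# Slide the drip tray under the low cup rack

### The job

Push the grey drip tray in under the low wire cup rack, sliding it flat on the worktop, until it is fully home: square between the rack's legs with its back edge against the rear stop bar. Only push it, never lift or tip it, and leave the drinking glass, the salt shaker and the soap where they stand. Finish with the hand clear of everything.

Things in the scene. Friction and masses are not known exactly. Their poses are not given: they have to be found in the camera images.
- drip_tray: loose flat grey plastic drip tray, dark ribs on top, 140 mm (x) by 190 mm (y), 19 mm high, 0.3 to 0.65 kg, too wide to grip. Origin: centre of its underside. Its x points roughly to the rack: back edge (goes in first) at x = +70 mm, front edge at -70, side edges at y = -95 and +95; all are upright faces from 5 to 19 mm above the worktop.
- tray_foot (a point): one of the tray's four feet, 20 mm across and 6 mm high: underside centre of the one at x = -40, y = +65 mm in the tray's frame; the others mirror it. The tray overhangs its feet by about 20 mm, so pressing down on an edge tips it.
- rack: fixed low steel-wire cup rack. Origin on the worktop under its centre; x from its open front to its back, y to its left. Legs at x = -58.5 and +58.5, y = -120 and +120 mm, 226 mm clear between their feet. Wires' top 36 mm high. A green-and-white mug and a glass stand upside down on it, up to 140 mm high, nothing of them within 35 mm of its front.
- rack_entry (a point): middle of the rack's front bar, on its underside, 25 mm above the worktop (6 mm headroom over the tray); the bar is 7 mm thick and runs along the rack's y
- rack_stop (a point): middle of the front face of the rear stop bar, 12 mm above the worktop, at x = +44.5 mm in the rack's frame; the bar runs along the rack's y
- tray_home (a point): where the tray's origin lies when it is fully home, on the worktop at x = -25.5, y = 0 mm in the rack's frame, its axes along the rack's; the tray's front edge then sticks out 33 mm before the rack's front bar
- tea_glass: clear drinking glass, loose, 78 mm across, 92 mm high, origin at the centre of its underside; stands left of the rack; leave alone
- salt_shaker: grey salt shaker, loose, 44 mm across, 90 mm high, origin at the centre of its underside; stands right of the rack; leave alone
- soap: bar of green soap, loose, 58 x 84 x 26 mm, origin at the centre of its underside; lies left of the tray; leave alone

How it is judged:
At the end, for the whole second after the job is handed in: The tray lies flat (within 0.03 rad) and at rest on the worktop under the rack, its centre within 7 mm of fully home along the rack's x, within 22 mm of the rack's centre line, square to the rack within 0.07 rad (x of drip_tray in the frame of rack between -0.0325 and -0.0185 m and y of drip_tray in the frame of rack between -0.022 and 0.022 m and angle between the x axis of drip_tray and the x axis of rack, either way round below 0.07 rad and angle between drip_tray's own z axis and vertical below 0.03 rad and height (world z) of drip_tray below 0.003 m and linear speed of drip_tray below 0.01 m/s); the robot touches nothing.
It fails at once if the tray is lifted (its underside's centre more than 8 mm above the worktop) (height (world z) of drip_tray above 0.008 m).
It fails at once if the tray is tipped by more than 0.08 rad (angle between drip_tray's own z axis and vertical above 0.08 rad).
It fails at once if the drinking glass is moved by more than 15 mm or tipped (distance of tea_glass from where it was at the start of the episode above 0.015 m or angle between tea_glass's own z axis and vertical above 0.2 rad).
It fails at once if the salt shaker is moved by more than 15 mm or tipped (distance of salt_shaker from where it was at the start of the episode above 0.015 m or angle between salt_shaker's own z axis and vertical above 0.2 rad).
It fails at once if the soap is moved by more than 15 mm (distance of soap from where it was at the start of the episode above 0.015 m).
It also fails if it takes over 64 s, if anything falls off the work surface, if the arm or the gripper's body presses on something with over 40 N, if the wrist force passes 120 N, or if a joint passes its speed limit or range.

### The arm

A 6-joint arm with a two-finger parallel gripper is mounted at the origin on a cart in front of the work surface, level with it; the furniture and walls round the work are solid. World frame = base frame: x ahead of the robot, y to its left, z up, the work surface at z = 0. Lengths are in m, angles in rad, forces in N, time in s.
With the tool pointing down it reaches from about 0.3 to 0.75 m from the base axis. Payload 8.5 kg.
Tool frame: the origin (TCP) lies midway between the tips of the shut fingers; the grasp point (between the pads) lies arm.grasp_offset behind it (arm.grasp_offset is the distance from the TCP to the grasp point, in m); z points along the fingers, y is the line along which they close (so a half turn about z gives the same grasp; the last joint's range is limited). The gripper opens to 85 mm and grips with 20 to 120 N. Pads are 22 mm wide; open, the fingers measure 114 mm over their backs; the gripper's body (76 mm by 85 mm) begins 54 mm behind the grasp point. The pads swing forward as they close: fully open they stand 13 mm farther back than shut.
Start: joints at [-1.388, 0.381, 1.297, -0, 1.464, -0.215], TCP at [0.213, -0.507, 0.2] pointing down, gripper open.
Joint ranges: [-3.11, 3.11], [-0.89, 2.33], [0.22, 2.48], [-1.42, 4.56], [0.17, 2.85], [-2.88, 2.88]. Speed limits (rad/s): [2.39, 2.39, 3.14, 3.14, 3.14, 3.14].

### API

Orientations are given as a 3x3 rotation matrix whose columns are the frame's x, y, z axes.
In Python, from workcell import arm gives the robot as it stands.
- The arm moves only by the tool step_arm, never from a script. Its argument "commands" is a list of rows, each a list of 7 numbers: the shift along the tool's x, y, z in mm, then the turn, a rotation vector about the tool's x, y, z in rad, then the opening, from 0 (shut) to 1 (fully open). A call has exactly 8 rows; each row is the pose to reach, as a shift and turn from the pose commanded when the call began, along the tool's axes at that moment; what a row does not reach only later rows make up. A row lasts 1/10 s, in which the tool goes at most 50 mm and 8.59 degrees, less where a joint would pass 70% of its speed; a pose out of reach is approached as far as the arm can. A call with a gripper value outside its range is refused whole. The fingers move at their own pace and stop on an object; "squeeze" is the grip in N (left out, the last holds). Time passes only in rows, so rows that repeat a pose let the fingers close, or fill a call up. It gives the time, the measured TCP pose, the force and the opening at its end, in the units of the state.
- arm.get_obs(): the state, without advancing time (a new reading comes with each control period).
- arm.snapshot(name): name is "side" or "top" or "wrist"; returns (picture, depth): 384x512x3 uint8, red, green, blue; 384x512 float32, m along the optical axis (not along the pixel's ray), 0 where there is no reading.
- arm.camera_params(name): a dict with "fx", "fy", "cx", "cy" (pixels), "world_to_cam" (4x4, takes a point from world to camera coordinates). Camera axes: x right, y up, looking along -z (the intrinsics and any distortion apply to the point x, -y, -z); pixel columns grow to the right and rows downward; lengths in m; the calibration is good to about 2 mm. A picture is of the moment at which its call begins: read the wrist's pose just before it. camera_params takes no time and is no camera call; for the wrist camera it gives the pose at the moment of the call.
- arm.hand_in(): hands the job in, once; it reports no verdict.
The state is a dict: "t": time; "joint_positions": joint angles; "joint_vel": joint speeds; "effort": joint torques, N m; "ee_pos": TCP position; "tcp_rot": TCP orientation; "force": force on the tool from outside, world axes, zero at the start; "wrist_torque": the same for the moment, N m; "grip_width": finger opening in m.
Only numpy, scipy, OpenCV 4.12 (cv2) and the standard library are available. Lean on these libraries where they do the work, as an engineer would, in place of code of your own. Each camera call takes 0.05 s, during which the arm holds its last target. There are 200 camera calls.

## Working session

There is one attempt and no reset: what is moved stays moved. The work goes in short steps, Python scripts to look and compute and a tool call to move; the robot and the scene stay as the last step left them, time stands still between calls to the robot, and variables do not carry over. Pictures are saved under pics/ and viewed, on a budget of 10 in all, crops included, one or two more only if the job needs it, and the job is handed in when it is done.

Besides the shell and the picture viewer there is one more tool, called after "Emit:" as name(argument=value, ...), one argument or row to a line, values as JSON. step_arm: Moves the arm, as the interface text tells. Its arguments: {"type":"object","properties":{"commands":{"type":"array"},"squeeze":{"type":"number"}},"required":["commands"]}

```bash
mkdir -p pics
cat > h.py <<'E'
import numpy as np,cv2
from workcell import arm
def snap(n,f):
    P=arm.camera_params(n); im,d=arm.snapshot(n); cv2.imwrite(f'pics/{f}.png',im[:,:,::-1]); np.savez(f'pics/{f}.npz',d=d,im=im,**{k:np.array(P[k]) for k in('fx','fy','cx','cy','world_to_cam')})
def load(f): return np.load(f'pics/{f}.npz')
def cloud(z):
    d=z['d']; v,u=np.mgrid[:d.shape[0],:d.shape[1]]
    p=np.stack([(u-z['cx'])/z['fx']*d,-(v-z['cy'])/z['fy']*d,-d,np.ones_like(d)],-1)
    return (p@np.linalg.inv(z['world_to_cam']).T)[...,:3]
def ray(z,u,v,h):
    M=np.linalg.inv(z['world_to_cam']); r=M[:3,:3]@np.array([(u-z['cx'])/z['fx'],-(v-z['cy'])/z['fy'],-1]); o=M[:3,3]
    return o+r*(h-o[2])/r[2]
E
python3 - <<'E'
from h import *
snap('top','t1');snap('side','s1')
print(arm.camera_params('top').keys(), arm.grasp_offset)
a=np.hstack([cv2.imread('pics/t1.png'),cv2.imread('pics/s1.png')])
s=arm.get_obs();print(s['t'],s['ee_pos'],s['tcp_rot'])
E
```

```text
dict_keys(['fx', 'fy', 'cx', 'cy', 'world_to_cam']) 0.0187
0.1 [ 0.21300849 -0.50677218  0.1991024 ] [[ 9.21938675e-01  3.87335831e-01 -1.85841715e-04]
 [ 3.87335760e-01 -9.21937926e-01  1.21193655e-03]
 [ 2.98091925e-04 -1.18931432e-03 -9.99999248e-01]]
```

View pics/t1.png

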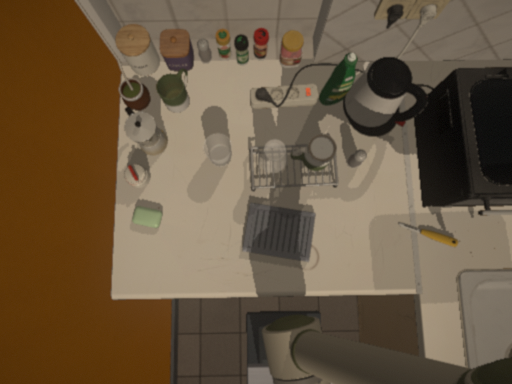

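View pics/s1.png

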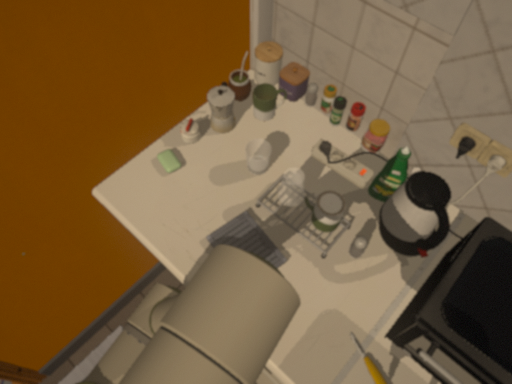

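The top view shows the tray around (279,231), the rack at (292,165), the glass at (218,150), the shaker at (358,158) and the soap at (147,217). I'll rectify the area next.

Run:
```python
from h import *
z=load('t1'); c=cloud(z)
for u,v in [(278,231),(292,165),(230,250),(218,150),(358,158)]: print(u,v,c[v,u].round(3))
# orthophoto at z=0.019, 2px/mm : rows = -x , cols = -y
x0,x1,y0,y1=0.30,0.72,-0.25,0.25; S=1500
P=[[ray(z,u,v,.019)[:2] for u,v in [(200,110),(380,110),(380,290),(200,290)]]]
src=np.float32([(200,110),(380,110),(380,290),(200,290)])
dst=np.float32([((y1-p[1])*S,(x1-p[0])*S) for p in P[0]])
H=cv2.getPerspectiveTransform(src,dst)
o=cv2.warpPerspective(cv2.imread('pics/t1.png'),H,(750,600),flags=cv2.INTER_CUBIC)
for i in range(-5,6):
  cv2.putText(o,f'{i*5}',(int((y1-i*.05)*S),12),0,.4,(0,0,255));cv2.line(o,(int((y1-i*.05)*S),0),(int((y1-i*.05)*S),600),(0,0,255),1)
for i in range(30,73,5):
  r=int((x1-i/100)*S);cv2.putText(o,f'{i}',(0,r),0,.4,(0,0,255));cv2.line(o,(0,r),(750,r),(0,0,255),1)
cv2.imwrite('pics/o1.png',o)
```

```text
278 231 [0.514 0.066 0.015]
292 165 [ 0.709  0.018 -0.001]
230 250 [0.463 0.204 0.001]
218 150 [0.755 0.236 0.014]
358 158 [ 0.704 -0.153  0.084]
```

View pics/o1.png

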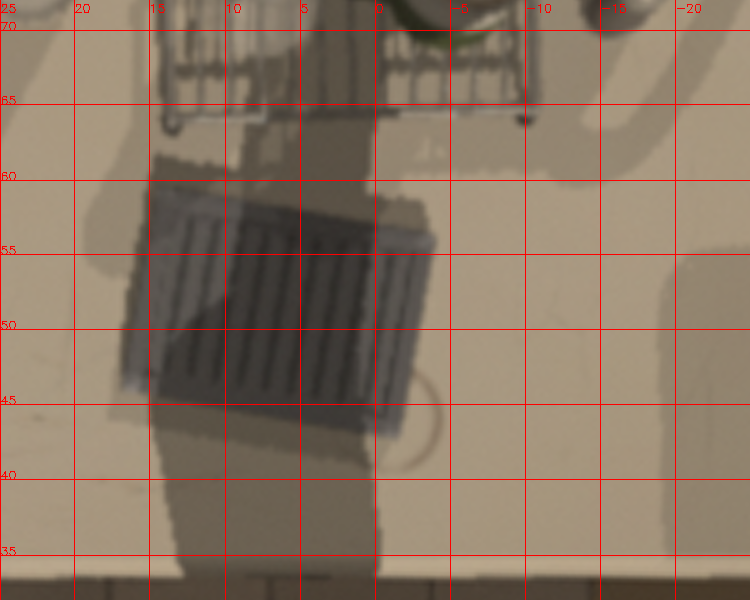

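The rectified view puts the tray's corners (x, y) at about (0.597,0.150), (0.564,-0.040), (0.430,-0.013) and (0.460,0.169). That gives a centre of (0.513,0.067) and a yaw of about -0.17. The rack's front bar is at x≈0.643, with its feet at y≈0.137 and -0.10.

I'll push the tray's left side first to bring it into line, then its front edge. Both pushes use the open fingers as a two-point contact.

```bash
cat >> h.py <<'E'
def goal(x,y,z,yaw):
    "tool-frame shift (mm) and turn to a tool-down pose whose tool x points at world yaw"
    from scipy.spatial.transform import Rotation as R
    s=arm.get_obs(); M=np.array(s['tcp_rot']); c,n=np.cos(yaw),np.sin(yaw)
    T=np.array([[c,n,0],[n,-c,0],[0,0,-1]])
    print((M.T@(np.array([x,y,z])-s['ee_pos'])*1e3).round(1), R.from_matrix(M.T@T).as_rotvec().round(3))
E
python3 - <<'E'
from h import *
z=load('t1'); C=np.linalg.inv(z['world_to_cam'])[:3,3]; print('cam',C.round(3))
def fix(x,y,h): p=np.array([x,y]); return (C[:2]+(p-C[:2])*(C[2]-h)/(C[2]-.019)).round(4)
for p in [(.641,.14),(.6455,-.103)]: print('bar',fix(*p,.0285))
for p in [(.633,.137),(.638,-.10)]: print('foot',fix(*p,.004))
c=cloud(z); m=(c[...,2]>.024)&(c[...,2]<.045)&(c[...,0]>.6)&(c[...,0]<.8)&(abs(c[...,1]-.02)<.15)
q=c[m]; print(q.min(0),q.max(0)); 
for lo in np.arange(-.12,.16,.02):
    s=q[(q[:,1]>lo)&(q[:,1]<lo+.02)]; print(round(lo+.01,3),len(s),np.sort(s[:,0])[:3].round(4))
goal(.538,.212,.1,1.397)
E
```

```text
cam [0.452 0.135 1.026]
bar [0.6392 0.14  ]
bar [ 0.6437 -0.1008]
foot [0.6357 0.137 ]
foot [ 0.6408 -0.1035]
[ 0.63507493 -0.1085454   0.02511924] [0.76291863 0.14228557 0.04472936]
-0.11 64 [0.6425 0.644  0.6453]
-0.09 60 [0.6425 0.6431 0.6432]
-0.07 41 [0.6406 0.641  0.6412]
-0.05 41 [0.6407 0.6411 0.6412]
-0.03 43 [0.641  0.6411 0.6412]
-0.01 77 [0.6387 0.6393 0.6396]
0.01 76 [0.6391 0.6393 0.6393]
0.03 84 [0.6393 0.6393 0.6395]
0.05 43 [0.6376 0.6377 0.6378]
0.07 48 [0.6373 0.6373 0.6375]
0.09 42 [0.6369 0.6374 0.6376]
0.11 92 [0.6358 0.6358 0.6372]
0.13 119 [0.6351 0.6355 0.6356]
0.15 19 [0.6653 0.6671 0.6702]
0.17 0 []
[ 578.  -536.7   99.9] [-0.001 -0.001 -0.999]
```

Emit:
step_arm(
  commands=[
    [33,-31,0,0,0,-0.06,1],
    [66,-62,0,0,0,-0.12,1],
    [100,-93,0,0,0,-0.18,1],
    [134,-124,0,0,0,-0.24,1],
    [167,-155,0,0,0,-0.3,1],
    [200,-186,0,0,0,-0.36,1],
    [234,-217,0,0,0,-0.42,1],
    [268,-248,0,0,0,-0.48,1],
  ],
)

```text
t: 0.9
ee_pos: [0.3643, -0.1728, 0.1996]
tcp_rot: [[0.637, 0.771, -0.0], [0.771, -0.637, 0.0], [0.0, -0.0, -1.0]]
force: [-0.3, -0.4, 0.0]
grip_width: 0.0854
```

```bash
python3 -c "
from h import *
goal(.538,.212,.2,1.397)"
```

```text
[ 4.072e+02 -1.114e+02 -4.000e-01] [-0.    -0.    -0.517]
```

Emit:
step_arm(
  commands=[
    [45,-12,0,0,0,-0.07,1],
    [90,-25,0,0,0,-0.14,1],
    [135,-37,0,0,0,-0.21,1],
    [180,-49,0,0,0,-0.28,1],
    [225,-61,0,0,0,-0.34,1],
    [270,-74,0,0,0,-0.4,1],
    [315,-86,0,0,0,-0.46,1],
    [360,-98,0,0,0,-0.517,1],
  ],
)

```text
t: 1.7
ee_pos: [0.5189, 0.1671, 0.1993]
tcp_rot: [[0.172, 0.985, -0.001], [0.985, -0.172, -0.0], [-0.0, -0.001, -1.0]]
force: [1.1, -0.7, 1.4]
grip_width: 0.0854
```

```bash
python3 -c "
from h import *
goal(.538,.212,.03,1.397)"
```

```text
[ 47.6  11.2 169.3] [-0.001  0.     0.001]
```

Emit:
step_arm(
  commands=[
    [30,7,0,0,0,0,1],
    [48,11,20,0,0,0,1],
    [48,11,60,0,0,0,1],
    [48,11,100,0,0,0,1],
    [48,11,140,0,0,0,1],
    [48,11,169,0,0,0,1],
    [48,11,169,0,0,0,1],
    [48,11,169,0,0,0,1],
  ],
)

```text
t: 2.5
ee_pos: [0.5382, 0.2104, 0.0312]
tcp_rot: [[0.175, 0.985, 0.0], [0.985, -0.175, -0.0], [-0.0, 0.0, -1.0]]
force: [-0.4, -0.3, 0.4]
grip_width: 0.0852
```

Run:
```python
from h import *
snap('wrist','w1'); goal(.538,.212,-.003,1.397)
z=load('w1'); c=cloud(z); print(np.linalg.inv(z['world_to_cam']).round(3))
```

```text
[ 1.3 -1.1 35.1] [ 0.002 -0.001 -0.002]
[[ 0.985  0.167  0.052  0.551]
 [-0.175  0.939  0.295  0.285]
 [ 0.    -0.3    0.954  0.206]
 [ 0.     0.     0.     1.   ]]
```

View pics/w1.png

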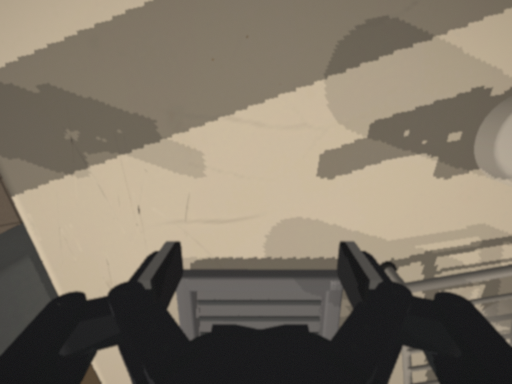

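The wrist view shows the tray's left edge as a level line at row ~265 (columns 180–340), parallel to the fingers and centred between them. The camera hangs on the tool's +x side, so for the front push I'll keep tool x pointing back at the robot. I'll lower the hand now and move in to contact.

Emit:
step_arm(
  commands=[
    [0,-1,15,0,0,0,1],
    [0,-1,30,0,0,0,1],
    [0,-1,35,0,0,0,1],
    [0,-1,35,0,0,0,1],
    [-8,-1,35,0,0,0,1],
    [-16,-1,35,0,0,0,1],
    [-24,-1,35,0,0,0,1],
    [-24,-1,35,0,0,0,1],
  ],
)

```text
t: 3.35
ee_pos: [0.5327, 0.1857, -0.004]
tcp_rot: [[0.176, 0.984, 0.0], [0.984, -0.176, -0.0], [-0.0, 0.0, -1.0]]
force: [0.4, 0.5, -0.3]
grip_width: 0.0854
```

Run:
```python
from h import *
goal(.531,.172,-.003,1.397); goal(.506,.120,-.003,1.596)
snap('wrist','w2')
```

```text
[-13.8   0.7  -1. ] [ 0.     0.    -0.004]
[-69.4 -14.7  -1. ] [ 0.     0.    -0.203]
```

View pics/w2.png

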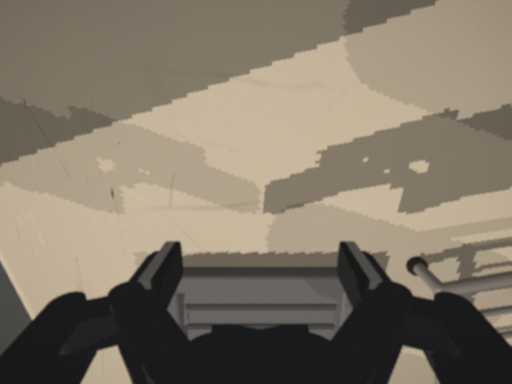

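No contact yet and the force is zero. The tray's side edge (row ~268) is still parallel to the fingers. Next is the side push, with the turn blended in.

Emit:
step_arm(
  commands=[
    [-7,0,0,0,0,0,1],
    [-14,0,0,0,0,0,1],
    [-18,0,0,0,0,-0.015,1],
    [-24,-1,0,0,0,-0.035,1],
    [-30,-2,0,0,0,-0.06,1],
    [-36,-3,0,0,0,-0.08,1],
    [-42,-5,0,0,0,-0.1,1],
    [-42,-5,0,0,0,-0.1,1],
  ],
)

```text
t: 4.2
ee_pos: [0.5201, 0.1458, -0.0044]
tcp_rot: [[0.076, 0.997, -0.0], [0.997, -0.076, -0.0], [-0.0, -0.0, -1.0]]
force: [-0.1, -0.1, 0.7]
grip_width: 0.0853
```

Run:
```python
from h import *
goal(.506,.120,-.003,1.596); print(arm.get_obs()['force'])
snap('top','t2'); a=load('t2')['im'][170:300,200:360,::-1]; cv2.imwrite('pics/t2c.png',cv2.resize(a,None,fx=4,fy=4,interpolation=2))
```

```text
[-26.8 -12.1  -1.4] [-0.     0.    -0.101]
[-0.068884   -0.12567398  0.7351615 ]
```

View pics/t2c.png

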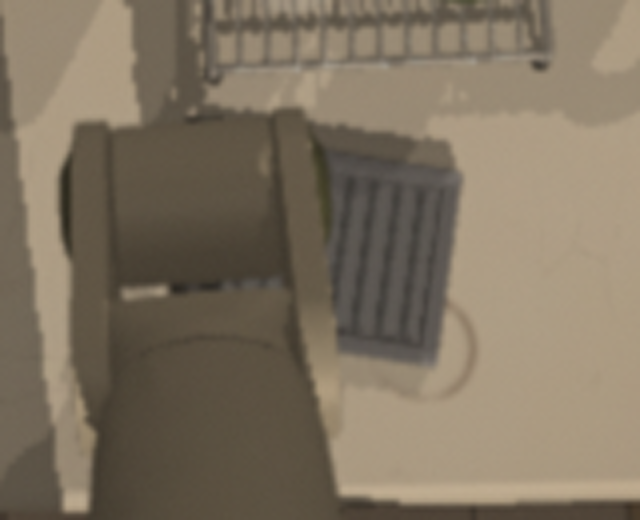

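The crop shows the arm over the tray's left half. The tray's right corners are at crop (461,172) and (437,362).

Run:
```python
from h import *
z=load('t2')
a=ray(z,200+461/4,170+172/4,.019);b=ray(z,200+437/4,170+362/4,.019);print(a.round(3),b.round(3),np.arctan2((a-b)[1],(a-b)[0]))
y=np.arctan2((a-b)[1],(a-b)[0]); m=(a+b)/2; print('centre',m[:2]+.095*np.array([-np.sin(y),np.cos(y)]))
```

```text
[ 0.563 -0.041  0.019] [ 0.43  -0.018  0.019] -0.17002380188642555
centre [0.51236761 0.06423992]
```

Run:
```python
from h import *
snap('wrist','w3')
for f in('w1','w2','w3'):
    z=load(f);c=cloud(z)
    print(f,[ (r,c[r,260].round(3).tolist()) for r in (200,240,260,264,268,272,280,290,300,310)])
    print('  finger',c[255,172].round(3),c[245,350].round(3))
```

```text
w1 [(200, [0.539, 0.216, 0.001]), (240, [0.533, 0.181, 0.001]), (260, [0.53, 0.161, 0.001]), (264, [0.529, 0.157, 0.0]), (268, [0.528, 0.154, 0.001]), (272, [0.529, 0.157, 0.012]), (280, [0.529, 0.155, 0.021]), (290, [0.527, 0.145, 0.019]), (300, [0.525, 0.133, 0.017]), (310, [0.523, 0.122, 0.016])]
  finger [0.497 0.226 0.09 ] [0.585 0.212 0.085]
w2 [(200, [0.536, 0.203, 0.001]), (240, [0.531, 0.173, -0.0]), (260, [0.528, 0.158, 0.0]), (264, [0.527, 0.154, 0.001]), (268, [0.528, 0.157, 0.01]), (272, [0.528, 0.156, 0.014]), (280, [0.527, 0.154, 0.019]), (290, [0.526, 0.147, 0.02]), (300, [0.524, 0.135, 0.016]), (310, [0.523, 0.128, 0.017])]
  finger [0.492 0.202 0.056] [0.58  0.187 0.049]
w3 [(200, [0.522, 0.164, 0.001]), (240, [0.52, 0.142, 0.015]), (260, [0.519, 0.127, 0.015]), (264, [0.519, 0.124, 0.015]), (268, [0.518, 0.12, 0.014]), (272, [0.518, 0.118, 0.016]), (280, [0.518, 0.113, 0.017]), (290, [0.517, 0.104, 0.016]), (300, [0.517, 0.097, 0.017]), (310, [0.516, 0.088, 0.016])]
  finger [0.479 0.158 0.056] [0.567 0.153 0.049]
```

View pics/w3.png

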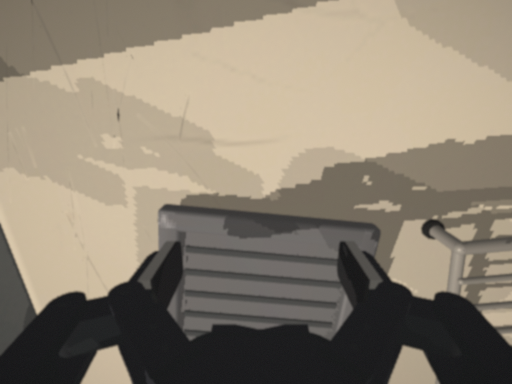

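The wrist view shows the fingers over the tray (its left edge is now at row ~215), so the tips passed above it and nothing moved. I'll measure how high the fingertips really are.

Run:
```python
from h import *
z=load('w3');c=cloud(z)
for u in (165,172,176,180,342,346,350): print(u,[(r,c[r,u,1].round(3),c[r,u,2].round(3)) for r in range(236,300,6)])
s=arm.get_obs(); print(s['ee_pos'],s['force'],s['wrist_torque'],s['grip_width'])
```

```text
165 [(236, np.float64(0.152), np.float64(0.02)), (242, np.float64(0.16), np.float64(0.046)), (248, np.float64(0.16), np.float64(0.053)), (254, np.float64(0.16), np.float64(0.058)), (260, np.float64(0.16), np.float64(0.063)), (266, np.float64(0.158), np.float64(0.066)), (272, np.float64(0.156), np.float64(0.067)), (278, np.float64(0.153), np.float64(0.067)), (284, np.float64(0.15), np.float64(0.068)), (290, np.float64(0.148), np.float64(0.069)), (296, np.float64(0.145), np.float64(0.069))]
172 [(236, np.float64(0.151), np.float64(0.019)), (242, np.float64(0.16), np.float64(0.045)), (248, np.float64(0.16), np.float64(0.053)), (254, np.float64(0.158), np.float64(0.054)), (260, np.float64(0.155), np.float64(0.056)), (266, np.float64(0.153), np.float64(0.058)), (272, np.float64(0.15), np.float64(0.058)), (278, np.float64(0.147), np.float64(0.06)), (284, np.float64(0.144), np.float64(0.06)), (290, np.float64(0.141), np.float64(0.06)), (296, np.float64(0.138), np.float64(0.06))]
176 [(236, np.float64(0.15), np.float64(0.018)), (242, np.float64(0.159), np.float64(0.045)), (248, np.float64(0.
[... 1810 characters left out ...]
.134), np.float64(0.06)), (296, np.float64(0.097), np.float64(0.018))]
350 [(236, np.float64(0.142), np.float64(0.02)), (242, np.float64(0.152), np.float64(0.045)), (248, np.float64(0.153), np.float64(0.052)), (254, np.float64(0.153), np.float64(0.058)), (260, np.float64(0.151), np.float64(0.059)), (266, np.float64(0.148), np.float64(0.06)), (272, np.float64(0.146), np.float64(0.062)), (278, np.float64(0.143), np.float64(0.062)), (284, np.float64(0.141), np.float64(0.064)), (290, np.float64(0.137), np.float64(0.064)), (296, np.float64(0.135), np.float64(0.065))]
[ 0.52053428  0.14634128 -0.00431419] [ 0.03529452 -0.45231025 -0.61925874] [-0.0112806  -0.03275031  0.05909553] 0.085515344676637
```

By depth, the open fingertips sit at z≈0.04, well above the tray, so lowering the TCP to zero with the fingers open isn't enough. I'll back off, shut the fingers and measure again.

Emit:
step_arm(
  commands=[
    [10,0,0,0,0,0,1],
    [25,0,0,0,0,0,1],
    [40,0,0,0,0,0,1],
    [55,0,0,0,0,0,1],
    [60,0,-10,0,0,0,0],
    [60,0,-10,0,0,0,0],
    [60,0,-10,0,0,0,0],
    [60,0,-10,0,0,0,0],
  ],
)

```text
t: 5.1
ee_pos: [0.5249, 0.2058, 0.0056]
tcp_rot: [[0.076, 0.997, -0.0], [0.997, -0.076, -0.0], [-0.0, -0.0, -1.0]]
force: [0.5, 0.6, -0.4]
grip_width: 0.0283
```

Run:
```python
from h import *
snap('wrist','w4');z=load('w4');c=cloud(z);s=arm.get_obs();print(s['t'],s['ee_pos'],s['grip_width'],s['force'])
for u in (245,256,265): print(u,[(r,c[r,u].round(3).tolist()) for r in range(200,300,8)])
```

```text
5.15 [0.5249121  0.2057185  0.00556938] 0.02036269585210332 [ 1.04209336 -1.28573951  0.345521  ]
245 [(200, [0.515, 0.221, -0.0]), (208, [0.515, 0.215, 0.001]), (216, [0.514, 0.209, 0.0]), (224, [0.514, 0.203, 0.001]), (232, [0.513, 0.196, 0.001]), (240, [0.513, 0.19, 0.001]), (248, [0.512, 0.183, 0.001]), (256, [0.511, 0.176, 0.001]), (264, [0.511, 0.169, 0.001]), (272, [0.51, 0.162, 0.001]), (280, [0.51, 0.16, 0.008]), (288, [0.511, 0.16, 0.017]), (296, [0.51, 0.155, 0.02])]
256 [(200, [0.523, 0.22, 0.0]), (208, [0.523, 0.214, 0.0]), (216, [0.522, 0.208, 0.0]), (224, [0.522, 0.202, 0.002]), (232, [0.521, 0.196, 0.001]), (240, [0.521, 0.189, 0.001]), (248, [0.52, 0.181, -0.001]), (256, [0.52, 0.175, 0.0]), (264, [0.519, 0.168, 0.001]), (272, [0.519, 0.162, 0.001]), (280, [0.518, 0.154, 0.0]), (288, [0.518, 0.159, 0.017]), (296, [0.518, 0.154, 0.019])]
265 [(200, [0.53, 0.22, 0.001]), (208, [0.529, 0.213, -0.001]), (216, [0.529, 0.208, 0.001]), (224, [0.528, 0.201, 0.0]), (232, [0.528, 0.195, 0.001]), (240, [0.527, 0.189, 0.001]), (248, [0.527, 0.182, 0.001]), (256, [0.526, 0.175, 0.001]), (264, [0.526, 0.168, 0.0]), (272, [0.525, 0.161, 0.0]), (280, [0.525, 0.154, 0.001]), (288, [0.525, 0.157, 0.015]), (296, [0.525, 0.154, 0.02])]
```

View pics/w4.png

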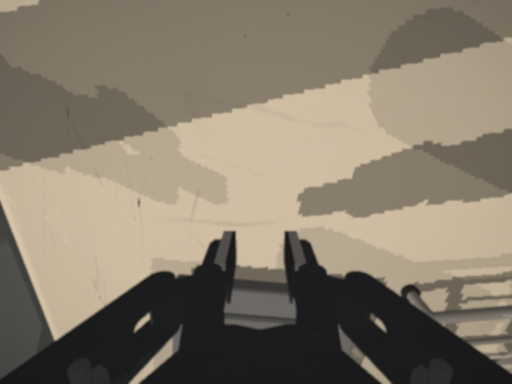

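The fingers are partly shut, with tips at (229,233) and (292,233).

Run:
```python
from h import *
z=load('w4');c=cloud(z)
for u in (226,230,234,287,291): print(u,[(r,c[r,u].round(3).tolist()) for r in range(228,262,5)])
snap('wrist','w5');z=load('w5');c=cloud(z);s=arm.get_obs();print(s['ee_pos'],s['grip_width'],s['force'])
for u in range(236,282,6): print(u,[(r,c[r,u,1:].round(3).tolist()) for r in range(222,262,5)])
```

```text
226 [(228, [0.499, 0.2, 0.001]), (233, [0.507, 0.218, 0.046]), (238, [0.508, 0.217, 0.051]), (243, [0.508, 0.217, 0.057]), (248, [0.509, 0.217, 0.062]), (253, [0.51, 0.217, 0.067]), (258, [0.51, 0.217, 0.072])]
230 [(228, [0.502, 0.2, 0.001]), (233, [0.509, 0.217, 0.045]), (238, [0.51, 0.217, 0.051]), (243, [0.51, 0.217, 0.057]), (248, [0.511, 0.217, 0.062]), (253, [0.511, 0.217, 0.067]), (258, [0.511, 0.215, 0.068])]
234 [(228, [0.506, 0.2, 0.002]), (233, [0.511, 0.217, 0.045]), (238, [0.511, 0.215, 0.048]), (243, [0.511, 0.212, 0.048]), (248, [0.511, 0.21, 0.049]), (253, [0.51, 0.206, 0.048]), (258, [0.51, 0.205, 0.051])]
287 [(228, [0.544, 0.197, 0.0]), (233, [0.541, 0.215, 0.045]), (238, [0.54, 0.215, 0.051]), (243, [0.54, 0.215, 0.057]), (248, [0.539, 0.212, 0.057]), (253, [0.539, 0.21, 0.058]), (258, [0.539, 0.208, 0.06])]
291 [(228, [0.547, 0.197, 0.001]), (233, [0.543, 0.215, 0.045]), (238, [0.542, 0.215, 0.052]), (243, [0.542, 0.215, 0.057]), (248, [0.541, 0.214, 0.062]), (253, [0.541, 0.215, 0.067]), (258, [0.54, 0.215, 0.072])]
[0.52492306 0.20574325 0.00555436] 0.01226199
[... 809 characters left out ...]
7, [0.199, 0.001]), (232, [0.195, 0.001]), (237, [0.191, 0.001]), (242, [0.187, 0.0]), (247, [0.183, 0.001]), (252, [0.179, 0.002]), (257, [0.175, 0.002])]
266 [(222, [0.203, 0.0]), (227, [0.199, 0.001]), (232, [0.195, 0.001]), (237, [0.19, 0.0]), (242, [0.187, 0.001]), (247, [0.183, 0.001]), (252, [0.178, 0.0]), (257, [0.174, 0.0])]
272 [(222, [0.202, 0.0]), (227, [0.198, -0.0]), (232, [0.194, 0.0]), (237, [0.19, 0.001]), (242, [0.186, 0.001]), (247, [0.182, 0.001]), (252, [0.177, -0.001]), (257, [0.173, 0.0])]
278 [(222, [0.202, -0.0]), (227, [0.198, 0.0]), (232, [0.215, 0.044]), (237, [0.215, 0.049]), (242, [0.212, 0.05]), (247, [0.21, 0.052]), (252, [0.206, 0.05]), (257, [0.204, 0.052])]
```

Run:
```python
from h import *
for f in('w3','w5'):
    z=load(f);c=cloud(z); print(f,[(r,u,c[r,u].round(3).tolist()) for r in(335,360,380) for u in(230,256,285)])
    m=(z['d']>0)&(z['d']<.165); m[:225]=0; q=c[m]; print('min z of near pts',np.percentile(q[:,2],[0,1,5]).round(3))
snap('side','s2');snap('top','t3')
z=load('s2'); 
for p in [(.525,.206,.006),(.525,.206,.040)]:
    q=z['world_to_cam']@np.array([*p,1]); print(q[0]/-q[2]*z['fx']+z['cx'],-q[1]/-q[2]*z['fy']+z['cy'])
cv2.imwrite('pics/s2c.png',cv2.resize(z['im'][130:290,130:340,::-1],None,fx=3.5,fy=3.5))
```

```text
w3 [(335, 230, [0.512, 0.157, 0.106]), (335, 256, [0.52, 0.156, 0.106]), (335, 285, [0.529, 0.156, 0.106]), (360, 230, [0.513, 0.157, 0.114]), (360, 256, [0.52, 0.156, 0.114]), (360, 285, [0.528, 0.157, 0.115]), (380, 230, [0.513, 0.157, 0.12]), (380, 256, [0.52, 0.157, 0.12]), (380, 285, [0.527, 0.156, 0.12])]
min z of near pts [0.019 0.02  0.034]
w5 [(335, 230, [0.517, 0.217, 0.116]), (335, 256, [0.525, 0.217, 0.116]), (335, 285, [0.533, 0.216, 0.116]), (360, 230, [0.517, 0.215, 0.123]), (360, 256, [0.525, 0.216, 0.124]), (360, 285, [0.533, 0.216, 0.124]), (380, 230, [0.518, 0.217, 0.13]), (380, 256, [0.525, 0.216, 0.13]), (380, 285, [0.532, 0.216, 0.13])]
min z of near pts [0.039 0.051 0.075]
213.13934848948625 214.8528376060534
212.20515733132459 209.4358411479754
```

View pics/s2c.png

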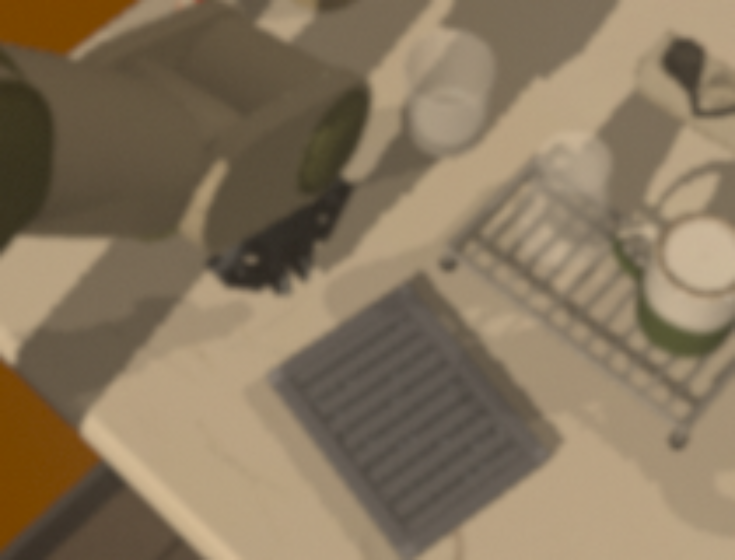

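The side view puts the fingertips at crop (290,280), which matches z=0.040. Two cameras now agree that the tips sit 34 mm above the reported TCP, or 46 mm with the fingers open. From here I'll use TCP z = -0.036 for a tip height of about 10 mm, opening the hand first and lowering it under a force check.

```bash
python3 -c "
from h import *
goal(.537,.203,-.036,1.397)"
```

```text
[-1.9 12.3 41.5] [-0.     0.     0.097]
```

Emit:
step_arm(
  commands=[
    [-1,6,0,0,0,0.05,1],
    [-2,12,0,0,0,0.097,1],
    [-2,12,0,0,0,0.097,1],
    [-2,12,0,0,0,0.097,1],
    [-2,12,15,0,0,0.097,1],
    [-2,12,30,0,0,0.097,1],
    [-2,12,41,0,0,0.097,1],
    [-2,12,41,0,0,0.097,1],
  ],
)

```text
t: 6.1
ee_pos: [0.5357, 0.2032, -0.0367]
tcp_rot: [[0.172, 0.985, -0.003], [0.985, -0.172, -0.0], [-0.001, -0.003, -1.0]]
force: [-0.0, -0.5, -0.3]
grip_width: 0.0852
```

Run:
```python
from h import *
snap('wrist','w6');z=load('w6');c=cloud(z)
for u in (165,172,350): print(u,[(r,c[r,u].round(3).tolist()) for r in range(236,262,4)])
print([(r,c[r,256].round(3).tolist()) for r in range(240,300,8)])
s=arm.get_obs();print(s['ee_pos'],s['grip_width'],s['force'])
goal(.531,.172,-.036,1.397); goal(.509,.120,-.036,1.596)
```

```text
165 [(236, [0.484, 0.219, 0.0]), (240, [0.483, 0.217, 0.0]), (244, [0.49, 0.222, 0.017]), (248, [0.491, 0.221, 0.02]), (252, [0.492, 0.221, 0.023]), (256, [0.494, 0.221, 0.027]), (260, [0.495, 0.221, 0.031])]
172 [(236, [0.488, 0.219, 0.001]), (240, [0.487, 0.216, -0.001]), (244, [0.493, 0.221, 0.015]), (248, [0.495, 0.221, 0.021]), (252, [0.495, 0.22, 0.023]), (256, [0.495, 0.219, 0.024]), (260, [0.495, 0.216, 0.024])]
350 [(236, [0.587, 0.202, 0.001]), (240, [0.588, 0.199, 0.0]), (244, [0.583, 0.205, 0.016]), (248, [0.582, 0.205, 0.019]), (252, [0.58, 0.207, 0.025]), (256, [0.58, 0.206, 0.027]), (260, [0.579, 0.203, 0.027])]
[(240, [0.534, 0.208, -0.0]), (248, [0.534, 0.203, 0.001]), (256, [0.533, 0.198, 0.0]), (264, [0.532, 0.192, -0.0]), (272, [0.531, 0.187, 0.001]), (280, [0.53, 0.182, 0.0]), (288, [0.529, 0.176, 0.0]), (296, [0.528, 0.17, 0.0])]
[ 0.53636888  0.2032699  -0.03574441] 0.08521472346533972 [0.50783812 0.19664197 0.16613778]
[-31.7   0.1   0.3] [-0.001  0.     0.001]
[-86.7 -12.7   0.3] [-0.001  0.    -0.198]
```

The tips are at about 12 mm. I'll drop 3 mm more and push.

Emit:
step_arm(
  commands=[
    [-10,0,3,0,0,0,1],
    [-20,0,3,0,0,0,1],
    [-27,0,3,0,0,0,1],
    [-34,0,3,0,0,0,1],
    [-40,0,3,0,0,-0.02,1],
    [-46,-1,3,0,0,-0.045,1],
    [-52,-2,3,0,0,-0.07,1],
    [-58,-3,3,0,0,-0.095,1],
  ],
)

```text
t: 6.95
ee_pos: [0.5237, 0.1466, -0.038]
tcp_rot: [[0.078, 0.997, 0.0], [0.997, -0.078, 0.001], [0.001, 0.0, -1.0]]
force: [0.5, 3.6, 0.2]
grip_width: 0.0855
```

Run:
```python
from h import *
s=arm.get_obs();print(s['ee_pos'],s['grip_width'],s['force'])
goal(.509,.120,-.039,1.596)
snap('wrist','w7');c=cloud(load('w7'));print([(r,c[r,256].round(3).tolist()) for r in range(240,320,8)])
```

```text
[ 0.52374804  0.14661934 -0.03804988] 0.08553815432937481 [0.49351836 3.5851773  0.18698431]
[-27.7 -12.6   0.9] [ 0.    -0.001 -0.103]
[(240, [0.522, 0.153, 0.001]), (248, [0.522, 0.148, 0.001]), (256, [0.521, 0.142, 0.0]), (264, [0.521, 0.136, 0.0]), (272, [0.52, 0.131, 0.001]), (280, [0.521, 0.135, 0.013]), (288, [0.521, 0.135, 0.02]), (296, [0.52, 0.13, 0.02]), (304, [0.52, 0.125, 0.02]), (312, [0.519, 0.116, 0.016])]
```

The force is 3.6 N and the tray's side is at y=0.135, so it is moving. I'll finish the side push and then back off.

Emit:
step_arm(
  commands=[
    [-6,-1,0,0,0,-0.025,1],
    [-12,-2,0,0,0,-0.05,1],
    [-18,-4,0,0,0,-0.075,1],
    [-23,-6,0,0,0,-0.095,1],
    [-28,-8,0,0,0,-0.103,1],
    [-28,-8,0,0,0,-0.103,1],
    [-10,-8,0,0,0,-0.103,1],
    [20,-8,0,0,0,-0.103,1],
  ],
)

```text
t: 7.8
ee_pos: [0.5177, 0.1664, -0.0384]
tcp_rot: [[-0.022, 1.0, -0.0], [1.0, 0.022, -0.001], [-0.001, -0.0, -1.0]]
force: [-1.0, 0.4, -0.7]
grip_width: 0.0855
```

Run:
```python
from h import *
s=arm.get_obs();print(s['ee_pos'],s['force'])
goal(.37,.16,.07,2.4); goal(.37,.012,.07,3.167)
snap('wrist','w8');c=cloud(load('w8'))
for u in(215,256,300):print([(r,c[r,u].round(3).tolist()) for r in range(264,330,8)])
```

```text
[ 0.51771019  0.16635701 -0.03841167] [-1.03901012  0.35557229 -0.72743439]
[  -3.2 -147.9 -108.4] [-0.001  0.001 -0.807]
[-151.1 -151.1 -108.2] [-1.000e-03  0.000e+00 -1.574e+00]
[(264, [0.492, 0.156, 0.001]), (272, [0.492, 0.151, 0.001]), (280, [0.491, 0.145, 0.001]), (288, [0.491, 0.14, 0.001]), (296, [0.491, 0.133, -0.0]), (304, [0.491, 0.128, 0.001]), (312, [0.491, 0.122, 0.0]), (320, [0.49, 0.115, 0.0]), (328, [0.503, 0.175, 0.068])]
[(264, [0.516, 0.156, 0.001]), (272, [0.516, 0.151, 0.0]), (280, [0.516, 0.146, 0.002]), (288, [0.516, 0.14, 0.0]), (296, [0.516, 0.134, 0.0]), (304, [0.516, 0.128, 0.0]), (312, [0.516, 0.122, 0.0]), (320, [0.516, 0.117, 0.001]), (328, [0.516, 0.11, 0.001])]
[(264, [0.541, 0.157, 0.001]), (272, [0.542, 0.152, 0.001]), (280, [0.542, 0.146, 0.0]), (288, [0.542, 0.141, 0.002]), (296, [0.543, 0.134, 0.0]), (304, [0.543, 0.129, 0.001]), (312, [0.544, 0.123, 0.001]), (320, [0.544, 0.117, 0.0]), (328, [0.53, 0.176, 0.068])]
```

Emit:
step_arm(
  commands=[
    [5,0,-40,0,0,0,1],
    [5,0,-80,0,0,-0.05,1],
    [0,-10,-110,0,0,-0.18,1],
    [-15,-30,-110,0,0,-0.32,1],
    [-40,-55,-110,0,0,-0.46,1],
    [-70,-80,-110,0,0,-0.6,1],
    [-100,-100,-110,0,0,-0.74,1],
    [-130,-120,-110,0,0,-0.88,1],
  ],
)

```text
t: 8.65
ee_pos: [0.4, 0.0337, 0.0717]
tcp_rot: [[-0.789, 0.615, -0.0], [0.615, 0.789, -0.001], [-0.0, -0.001, -1.0]]
force: [0.5, -0.8, -0.1]
grip_width: 0.0852
```

Run:
```python
from h import *
s=arm.get_obs();print(s['t'],s['ee_pos'],s['force'],s['joint_positions'].round(2) if hasattr(s['joint_positions'],'round') else s['joint_positions'])
goal(.39,.012,.07,3.167)
```

```text
8.65 [0.39996527 0.03367506 0.07167283] [ 0.49239868 -0.84615636 -0.11206336] [-0.21  0.29  1.88 -0.    0.97 -1.12]
[ -5.5 -23.2   1.7] [-0.001  0.    -0.688]
```

Emit:
step_arm(
  commands=[
    [-2,-8,0,0,0,-0.14,1],
    [-4,-16,0,0,0,-0.28,1],
    [-5,-23,0,0,0,-0.42,1],
    [-5,-23,0,0,0,-0.56,1],
    [-5,-23,0,0,0,-0.688,1],
    [-5,-23,0,0,0,-0.688,1],
    [-5,-23,0,0,0,-0.688,1],
    [-5,-23,0,0,0,-0.688,1],
  ],
)

```text
t: 9.45
ee_pos: [0.3907, 0.0136, 0.0716]
tcp_rot: [[-1.0, -0.017, -0.0], [-0.017, 1.0, -0.0], [0.0, -0.0, -1.0]]
force: [-0.3, -0.4, -1.1]
grip_width: 0.0851
```

Run:
```python
from h import *
s=arm.get_obs();print(s['t'],s['ee_pos'],s['force'])
snap('top','t4');snap('wrist','w9')
z=load('t4')
x0,x1,y0,y1=0.36,0.76,-0.25,0.25; S=1500
src=np.float32([(200,110),(380,110),(380,290),(200,290)])
dst=np.float32([((y1-p[1])*S,(x1-p[0])*S) for p in [ray(z,*q,.019) for q in src]])
o=cv2.warpPerspective(z['im'][:,:,::-1].copy(),cv2.getPerspectiveTransform(src,dst),(750,600),flags=cv2.INTER_CUBIC)
for i in range(-5,6):
  r=int((y1-i*.05)*S);cv2.putText(o,f'{i*5}',(r,12),0,.4,(0,0,255));cv2.line(o,(r,0),(r,600),(0,0,255),1)
for i in range(40,77,5):
  r=int((x1-i/100)*S);cv2.putText(o,f'{i}',(0,r),0,.4,(0,0,255));cv2.line(o,(0,r),(750,r),(0,0,255),1)
cv2.imwrite('pics/o2.png',o)
```

```text
9.45 [0.39073529 0.01361881 0.07160776] [-0.2911467  -0.40573279 -1.11101896]
```

View pics/o2.png

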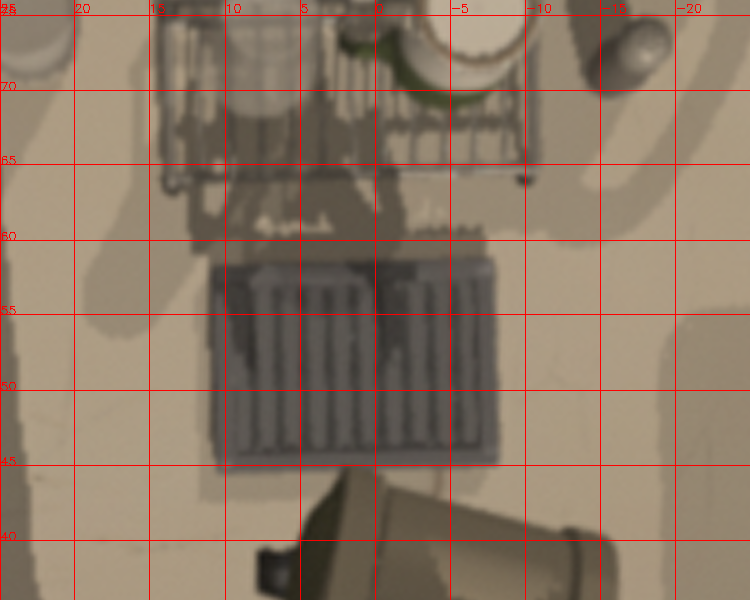

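The tray is now at about (0.517,0.014) with yaw ~+0.02, in line with the rack. Its corners in the rectified picture are (212,262), (493,258), (498,465) and (220,472). Next I'll lower behind the front edge.

Emit:
step_arm(
  commands=[
    [0,0,40,0,0,-0.009,1],
    [0,0,80,0,0,-0.009,1],
    [0,0,100,0,0,-0.009,1],
    [0,0,110,0,0,-0.009,1],
    [-10,0,110,0,0,-0.009,1],
    [-20,0,110,0,0,-0.009,1],
    [-30,0,110,0,0,-0.009,1],
    [-35,0,110,0,0,-0.009,1],
  ],
)

```text
t: 10.35
ee_pos: [0.4278, 0.0142, -0.0377]
tcp_rot: [[-1.0, -0.029, 0.003], [-0.029, 1.0, -0.001], [-0.003, -0.001, -1.0]]
force: [0.2, -0.1, -0.0]
grip_width: 0.0852
```

Run:
```python
from h import *
s=arm.get_obs();print(s['t'],s['ee_pos'],s['force'])
goal(.56,.017,-.038,3.167);goal(.592,.0175,-.038,3.167)
```

```text
10.35 [ 0.42777938  0.01415974 -0.03765214] [ 0.21785759 -0.14332986 -0.03983446]
[-132.2   -1.     0.7] [-0.001  0.003  0.003]
[-164.2   -1.4    0.8] [-0.001  0.003  0.003]
```

Emit:
step_arm(
  commands=[
    [-10,0,0,0,0,0,1],
    [-20,0,0,0,0,0,1],
    [-32,0,0,0,0,0,1],
    [-44,0,0,0,0,0,1],
    [-56,0,0,0,0,0,1],
    [-68,0,0,0,0,0,1],
    [-80,0,0,0,0,0,1],
    [-80,0,0,0,0,0,1],
  ],
)

```text
t: 11.15
ee_pos: [0.5072, 0.0166, -0.0382]
tcp_rot: [[-1.0, -0.029, 0.001], [-0.029, 1.0, -0.0], [-0.001, -0.0, -1.0]]
force: [1.0, 0.6, -0.3]
grip_width: 0.0855
```

Run:
```python
from h import *
s=arm.get_obs();print(s['t'],s['ee_pos'],s['force'])
goal(.592,.0175,-.038,3.167)
snap('top','t5');cv2.imwrite('pics/t5c.png',cv2.resize(load('t5')['im'][110:290,190:380,::-1],None,fx=3.3,fy=3.3,interpolation=2))
```

```text
11.15 [ 0.50715046  0.01664079 -0.03816206] [ 0.95576225  0.6178187  -0.28955921]
[-84.8  -1.6  -0. ] [-0.     0.001  0.003]
```

View pics/t5c.png

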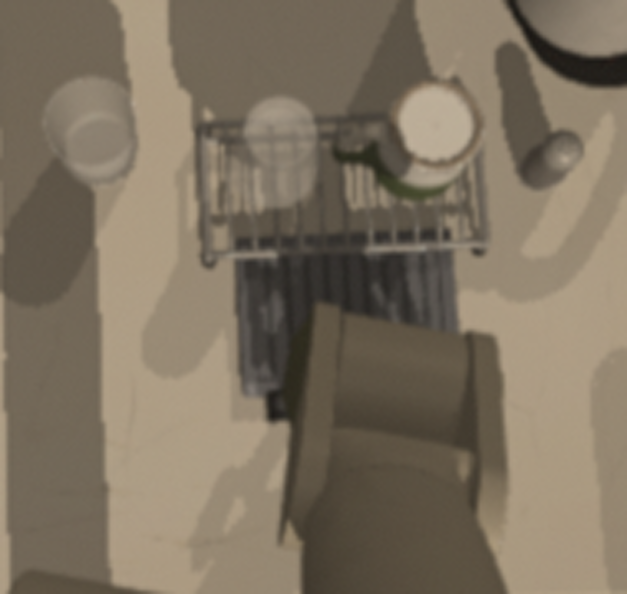

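The tray's back edge is just under the front bar, which is at crop row ~245. It is square, with gaps to the legs of about 30 px on the left and 25 px on the right. I'll check the wrist's clearance to the mug for the final stretch.

Run:
```python
from h import *
c=cloud(load('t5')).reshape(-1,3)
a=c[(c[:,2]>.06)&(c[:,0]>.3)&(c[:,0]<.62)&(abs(c[:,1])<.12)]
for lo in np.arange(.06,.5,.04):
    b=a[(a[:,2]>lo)&(a[:,2]<lo+.04)]
    if len(b): print(round(lo,2),len(b),'xmax',b[:,0].max().round(3))
m=c[(c[:,2]>.05)&(c[:,0]>.63)&(c[:,0]<.8)&(c[:,1]>-.12)&(c[:,1]<.13)&(c[:,2]<.2)]; print('mug',m.min(0),m.max(0))
```

```text
0.06 25 xmax 0.517
0.1 32 xmax 0.518
0.22 30 xmax 0.56
0.26 1775 xmax 0.561
0.3 492 xmax 0.533
0.34 1260 xmax 0.488
0.38 459 xmax 0.451
0.42 645 xmax 0.437
0.46 785 xmax 0.422
mug [ 0.67881761 -0.08251512  0.05000821] [0.75897534 0.11418653 0.14357534]
```

The wrist will end at x≈0.646, and the mug starts at 0.679, so it clears. I'll continue.

Emit:
step_arm(
  commands=[
    [-12,0,0,0,0,0,1],
    [-24,0,0,0,0,0,1],
    [-36,0,0,0,0,0,1],
    [-48,0,0,0,0,0,1],
    [-60,0,0,0,0,0,1],
    [-68,0,0,0,0,0,1],
    [-73,0,0,0,0,0,1],
    [-76,0,0,0,0,0,1],
  ],
)

```text
t: 12.0
ee_pos: [0.5814, 0.0189, -0.0386]
tcp_rot: [[-1.0, -0.029, -0.001], [-0.029, 1.0, 0.0], [0.001, 0.0, -1.0]]
force: [-4.1, 0.1, 0.8]
grip_width: 0.0853
```

Run:
```python
from h import *
s=arm.get_obs();print(s['t'],s['ee_pos'],s['force'])
```

```text
12.0 [ 0.58136788  0.01888718 -0.0385747 ] [-4.06442541  0.06906893  0.76627807]
```

Now in 2 mm steps, watching the force for the stop bar.

Emit:
step_arm(
  commands=[
    [-1,0,0,0,0,0,1],
    [-2,0,0,0,0,0,1],
    [-3,0,0,0,0,0,1],
    [-4,0,0,0,0,0,1],
    [-5,0,0,0,0,0,1],
    [-6,0,0,0,0,0,1],
    [-7,0,0,0,0,0,1],
    [-8,0,0,0,0,0,1],
  ],
)

```text
t: 12.8
ee_pos: [0.5898, 0.019, -0.0384]
tcp_rot: [[-1.0, -0.029, -0.0], [-0.029, 1.0, 0.0], [0.0, 0.0, -1.0]]
force: [-2.6, -0.1, -2.2]
grip_width: 0.0854
```

Emit:
step_arm(
  commands=[
    [-1,0,0,0,0,0,1],
    [-2,0,0,0,0,0,1],
    [-3,0,0,0,0,0,1],
    [-3,0,0,0,0,0,1],
    [-4,0,0,0,0,0,1],
    [-4,0,0,0,0,0,1],
    [-5,0,0,0,0,0,1],
    [-5,0,0,0,0,0,1],
  ],
)

```text
t: 13.6
ee_pos: [0.5935, 0.0192, -0.0383]
tcp_rot: [[-1.0, -0.029, -0.003], [-0.029, 1.0, -0.0], [0.003, 0.0, -1.0]]
force: [-7.6, -0.5, 2.6]
grip_width: 0.0852
```

Emit:
step_arm(
  commands=[
    [-1,0,0,0,0,0,1],
    [-1,0,0,0,0,0,1],
    [-1,0,0,0,0,0,1],
    [-2,0,0,0,0,0,1],
    [-2,0,0,0,0,0,1],
    [-2,0,0,0,0,0,1],
    [-2,0,0,0,0,0,1],
    [-2,0,0,0,0,0,1],
  ],
)

```text
t: 14.4
ee_pos: [0.5934, 0.0192, -0.0384]
tcp_rot: [[-1.0, -0.029, -0.007], [-0.029, 1.0, -0.0], [0.007, 0.0, -1.0]]
force: [-16.7, -2.7, 9.8]
grip_width: 0.0848
```

The hand has stopped at x=0.5934 with the force up to 17 N, so the tray is against the stop bar. I'll back off level, then rise.

Emit:
step_arm(
  commands=[
    [4,0,0,0,0,0,1],
    [15,0,0,0,0,0,1],
    [30,0,0,0,0,0,1],
    [50,0,0,0,0,0,1],
    [75,0,-10,0,0,0,1],
    [105,0,-40,0,0,0,1],
    [140,0,-80,0,0,0,1],
    [175,0,-110,0,0,0,1],
  ],
)

```text
t: 15.2
ee_pos: [0.422, 0.014, 0.0733]
tcp_rot: [[-1.0, -0.029, 0.004], [-0.029, 1.0, -0.001], [-0.004, -0.001, -1.0]]
force: [0.0, -1.0, 1.4]
grip_width: 0.0857
```

Run:
```python
from h import *
s=arm.get_obs();print(s['t'],s['ee_pos'],s['force'])
snap('top','t6'); z=load('t6')
x1,y1=0.82,0.25; S=1500
src=np.float32([(200,110),(380,110),(380,290),(200,290)])
dst=np.float32([((y1-p[1])*S,(x1-p[0])*S) for p in [ray(z,*q,.019) for q in src]])
o=cv2.warpPerspective(z['im'][:,:,::-1].copy(),cv2.getPerspectiveTransform(src,dst),(750,600),flags=cv2.INTER_CUBIC)
for i in range(-5,6):
  r=int((y1-i*.05)*S);cv2.putText(o,f'{i*5}',(r,12),0,.4,(0,0,255));cv2.line(o,(r,0),(r,600),(0,0,255),1)
for i in range(45,82,5):
  r=int((x1-i/100)*S);cv2.putText(o,f'{i}',(0,r),0,.4,(0,0,255));cv2.line(o,(0,r),(750,r),(0,0,255),1)
cv2.imwrite('pics/o3.png',o)
c=cloud(z); q=c[(c[...,2]>.011)&(c[...,2]<.023)&(c[...,0]>.55)&(c[...,0]<.635)&(abs(c[...,1]-.02)<.13)]
for lo in np.arange(-.08,.11,.03):
    s=q[(q[:,1]>lo)&(q[:,1]<lo+.03)]; print(lo.round(2),np.sort(s[:,0])[:3].round(4),s[:,2].mean().round(4))
print(q[:,1].min(),q[:,1].max())
d1=cloud(load('t1'));
for n,(u,v) in dict(glass=(218,150),salt=(358,158),soap=(147,217)).items():
    print(n,abs(z['im'][v-14:v+14,u-14:u+14].astype(int)-load('t1')['im'][v-14:v+14,u-14:u+14]).mean().round(2))
```

```text
15.2 [0.42200769 0.01397579 0.07329556] [ 0.01106046 -1.01508069  1.44210885]
-0.08 [0.608  0.6081 0.6081] 0.018
-0.05 [0.6062 0.6064 0.6067] 0.0169
-0.02 [0.6062 0.6062 0.6062] 0.0172
0.01 [0.6045 0.6046 0.6046] 0.0169
0.04 [0.6043 0.6043 0.6044] 0.0172
0.07 [0.6027 0.6027 0.6028] 0.0172
0.1 [0.6025 0.603  0.603 ] 0.0191
-0.07776768846385251 0.1099187200406115
glass 6.19
salt 2.02
soap 1.37
```

View pics/o3.png

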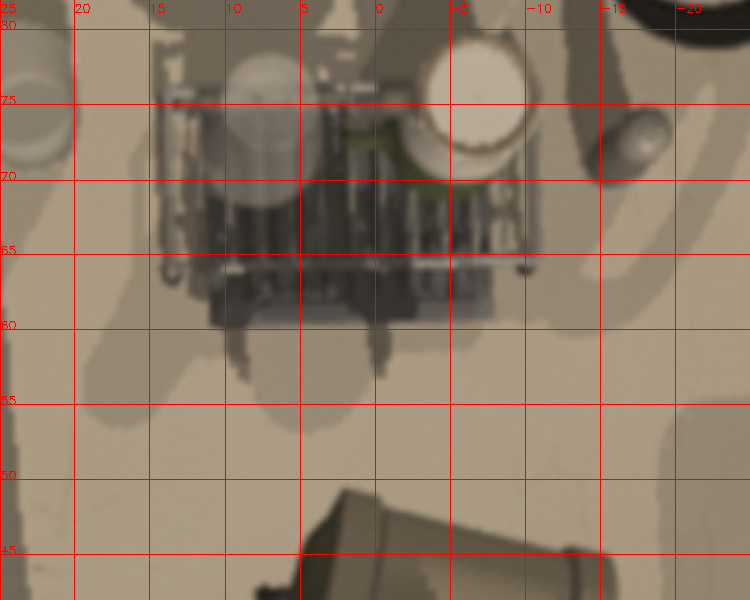

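The front edge is at x≈0.605, square to the bar and about 33 mm in front of it. The tray's sides are at y≈0.110 and -0.078, nearly centred, and the hand is clear.

```bash
python3 -c "
from workcell import arm
print(arm.hand_in())"
```

```text
the job is handed in; nothing more can be done
None
```

The drip tray is home under the rack, and I handed the job in at about 15 s of the 64 s allowed. I pushed its left side to centre and square it, then its front edge until it met the stop bar. There the hand stopped moving and the force rose to about 17 N.

**Last checks, from the top camera:**

| Check | Measured | Wanted |
|---|---|---|
| Front edge in front of the rack's front bar | about 33 mm | 33 mm |
| Tray angle against rack angle | about 0.03 against 0.027 rad | within 0.07 rad |
| Offset from the rack's centre line | about 3 mm | within 22 mm |

- **Tray height:** the visible strip of the tray's top reads level at 17–19 mm, so it appears to lie flat.
- **Soap and shaker:** their patches of the picture barely changed between the first and last images.
- **Glass:** its patch changed more (6.2 grey levels on average, against 1–2 for the others). I put that down to the arm's shadow, but I didn't measure the glass's position separately. The arm never went close to it.
- **Hand:** it is raised and about 18 cm back from the tray, with the force reading near zero.

**Disagreement found:** the real fingertips sit about 34 mm above the reported tool point when shut, and 46 mm when open. The first side push therefore passed over the tray without touching it. The wrist and side cameras agreed on the offset, so I worked at a lower height from then on.

I viewed 11 pictures, one over the budget.

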